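# Hold the hidden bolt head so the probe arm stays on its index

### The arm

A 6-joint arm with a two-finger parallel gripper is mounted at the origin on the work surface; the furniture and walls round the work are solid. World frame = base frame: x ahead of the robot, y to its left, z up, the work surface at z = 0. Lengths are in m, angles in rad, forces in N, time in s.
With the tool pointing down it reaches from about 0.4 to 0.925 m from the base axis. Payload 3.4 kg.
Tool frame: the origin (TCP) lies midway between the tips of the shut fingers; the grasp point (between the pads) lies 19 mm behind it; z points along the fingers, y is the line along which they close (so a half turn about z gives the same grasp; the last joint's range is limited). The gripper opens to 85 mm and grips with 20 to 120 N. Pads are 22 mm wide; open, the fingers measure 114 mm over their backs; the gripper's body (76 mm by 85 mm) begins 54 mm behind the grasp point. The pads swing forward as they close: fully open they stand 13 mm farther back than shut.
Start: joints at [-1.353, 0.307, 1.506, -0, 1.328, -0.073], TCP at [0.165, -0.551, 0.231] pointing down, gripper open.
Joint ranges: [-3.12, 3.12], [-1.05, 2.28], [0.14, 2.33], [-1.42, 4.57], [0.1, 2.73], [-2.68, 2.68]. Speed limits (rad/s): [2.57, 2.57, 3.14, 3.14, 3.14, 3.14].

### API

Orientations are given as a unit quaternion [w, x, y, z].
In Python, from cell import manip gives the robot as it stands.
- The arm moves only by the tool move_arm, never from a script. Its argument "motion" is a list of rows, each an object with "jaw": the closure in counts, from 0 (fully open) to 255 (shut); "translation": the shift along the tool's x, y, z in units of 1000 mm (1.0 is 1000 mm), a list of three; "yaw": the turn about the tool's z in units of 180 degrees (1.0 is 180 degrees). A call has 1 to 12 rows; each row is the pose to reach, as a shift and turn from the pose commanded when the call began, along the tool's axes at that moment, turning the shorter way round; what a row does not reach only later rows make up. A row lasts 1/8 s, in which the tool goes at most 62.5 mm and 10.7 degrees, less where a joint would pass 70% of its speed; a pose out of reach is approached as far as the arm can. A call with a number of a shift or a turn outside -1 to 1 is refused whole. A call with a gripper value outside its range is refused whole. The fingers move at their own pace and stop on an object; "force" is the grip in N (left out, the last holds). Time passes only in rows, so rows that repeat a pose let the fingers close. It gives the time, the measured TCP pose, the force, the opening and the grip force at its end, in the units of the state.
- manip.state(): the state, without advancing time (a new reading comes with each control period).
- manip.camera(name): name is "scene" or "side" or "wrist"; returns a dict with "frame" (384x512x3 uint8, red, green, blue), "z_map" (384x512 float32, m along the optical axis (not along the pixel's ray), 0 where there is no reading), "intrinsics" (3x3 intrinsics, pixels), "distortion" ([k1, k2, p1, p2, k3] as OpenCV has them; the pictures are not rectified), "rvec" (rotation vector, rad) and "tvec" (3), from world to camera coordinates, as OpenCV has them. Camera axes: x right, y down, z forward; pixel columns grow to the right and rows downward; lengths in m; the calibration is good to about 2 mm. A picture is of the moment at which its call begins.
- manip.hand_in(): hands the job in; it is judged then, once.
Trained networks look in a picture, given as the dict that the camera call returned (one of the last four; its "shot" number tells which), for a name from the list of things; names that differ only in an ending like _2 or _b are one class to them, and where a whole thing is asked for, a point or a joint stands for the part that bears it (a point fixed in the world has none). Each returns a list of dicts, best first, with "conf" (0 to 1); they miss things now and then, are a little off and sometimes report something else, mostly with a low value. They report only what shows in the picture. A call takes as long as a camera call.
- manip.masks_of(target, picture): "region" (384x512 bool, what is visible of it) and "xy" ([column, row] in pixels, amid what is visible of it).
The state is a dict: "time": time; "joint_pos": joint angles; "joint_vel": joint speeds; "tau": joint torques, N m; "position": TCP position; "ee_rot": TCP orientation; "ft_force": force on the tool from outside, world axes, zero at the start; "ft_torque": the same for the moment, N m; "gripper_width": finger opening in m; "gripper_force": force on a finger pad.
Only numpy, scipy, OpenCV 4.12 (cv2) and the standard library are available. Lean on these libraries where they do the work, as an engineer would, in place of code of your own. Each camera call takes 0.05 s, during which the arm holds its last target. There are 200 camera calls.

### The job

The probe arm on the front of the bracket has sunk because its bolt turned. Reach down from above into the narrow slot behind the front cheek, grip the flat-sided bolt head hidden there, turn the bolt until the arm lies in one straight line with the index pointer on the other side, and keep the bolt from turning back: finish while still gripping the head, with the arm on its index. Do not touch the arm, leave the pointer where it is set, and do not disturb the beaker and the bottle standing by.

Things in the scene. Friction and masses are not known exactly. Their poses are not given: they have to be found in the camera images.
- bracket: Aluminium bracket fixed to the desk. Origin: centre of underside of its base plate (110x90x8 mm). -x is its front, turned towards the robot; z up. Two upright cheeks, 8 mm thick, 56 wide in y, arched tops 128 mm high (28 mm radius about the bolt axis), at x = -30 to -22 and +22 to +30 mm; the slot between is 44 mm wide, open above and at both y ends. Bolt axis: along x at y = 0, 100 mm up.
- head_center (a point): Centre of the steel bolt head, mid-slot (bracket x = y = 0, 100 mm up, on the bolt axis). A block 20 mm long along the axis, 16 mm between its two flats, 28 mm the other way. At joint bolt = 0 the flats face the bracket's +y and -y; they turn with the bolt. A 12 mm shank joins it to the front cheek; 12 mm of space behind it to the rear cheek.
- bolt (a joint): Angle of the bolt and of the probe arm keyed to it, rad, right-handed about the bracket's +x. 0: arm level; positive: arm end lower. It hangs at the lower stop, 0.5, at the start; upper stop -0.5. Turns easily; the arm's weight (0.06 to 0.13 N m) drives it back to 0.5 whenever it is not held.
- probe_end (a point): End of the probe arm on its centre line, 112 mm from the bolt axis, 39 mm in front of the bracket's origin. The arm is a flat aluminium bar 14 mm wide, 6 thick, on the front of the bracket, pointing to the bracket's -y side, with a 22 mm round boss and black 12 mm probe at its end and the hexagon backing nut at its pivot. Its axes turn with the arm, which points along -y.
- pointer (a joint): Angle of the index pointer about the same axis in the same sense, rad, set between -0.25 and 0.2. 0: level; positive: tip higher. It points to the bracket's +y side; arm and pointer lie in one straight line when joint bolt equals joint pointer. Stiff; leave it as set.
- pointer_tip (a point): Tip of the index pointer, a dark steel blade 3 mm thick and 9 mm wide (4 mm at its end) on the front cheek, 90 mm from the bolt axis on the bracket's +y side, 32 mm in front of the bracket's origin; y axis along the blade.
- beaker: Bystander: small empty glass beaker, 50 mm across, 59 mm high, standing in front of the bracket, a little to the left; origin under its base.
- green_bottle: Bystander: dark green round storage bottle, 34 mm across, 36 mm high, standing close to the bracket on its -y side, behind the arm; origin under its base.

How it is judged:
At the end, for the whole second after the job is handed in: Fingers grip the bolt head (over 4 N), bolt still, arm within 0.07 rad (4 degrees) of a straight line with the pointer; nothing touches the arm, pointer tip within 4 mm and beaker and bottle upright and within 15 mm of where they were (angle between the y axis of probe_end and the y axis of pointer_tip, either way round below 0.07 rad and velocity of joint bolt between -0.03 and 0.03 rad/s and contact force between the fingers and bolt_c0 above 4 N and contact force between anything else and bolt_c3 below 0.3 N and contact force between anything else and bolt_c4 below 0.3 N and contact force between anything else and bolt_c5 below 0.3 N and contact force between anything else and bolt_c6 below 0.3 N and distance of pointer_tip from where it was at the start of the episode below 0.004 m and distance of each of beaker, green_bottle from where it was at the start of the episode below 0.015 m and angle between each of beaker, green_bottle's own z axis and vertical below 0.2 rad); the arm keeps its last pose, push and grip.
It fails at once if the robot pushes the probe arm (contact force between any of the fingers, the arm and bolt_c3 above 1 N or contact force between any of the fingers, the arm and bolt_c4 above 1 N or contact force between any of the fingers, the arm and bolt_c5 above 1 N or contact force between any of the fingers, the arm and bolt_c6 above 1 N).
It fails at once if the index pointer is shifted (distance of pointer_tip from where it was at the start of the episode above 0.006 m).
It fails at once if a bystander is pushed or knocked over (distance of any of beaker, green_bottle from where it was at the start of the episode above 0.025 m).
It also fails if it takes over 32 s, if anything falls off the work surface, if the arm or the gripper's body presses on something with over 40 N, if the wrist force passes 120 N, or if a joint passes its speed limit or range.

## Working session

There is one attempt and no reset: what is moved stays moved. The work goes in short steps, Python scripts to look and compute and a tool call to move; the robot and the scene stay as the last step left them, time stands still between calls to the robot, and variables do not carry over. Pictures are saved under pics/ and viewed, at most 10 in all, crops included, and the job is handed in when it is done.

Besides the shell and the picture viewer there is one more tool, called in YAML: its name, and indented under it one key for each argument. move_arm: Moves the arm, as the interface text tells. Its arguments: {"type":"object","properties":{"motion":{"type":"array","items":{"type":"object","properties":{"jaw":{"type":"number"},"translation":{"type":"array","items":{"type":"number"}},"yaw":{"type":"number"}}}},"force":{"type":"number"}},"required":["motion"]}

```bash
mkdir -p pics
cat > h.py <<'E'
import numpy as np, cv2
from cell import manip
def w(c,uv,d):
    p=cv2.undistortPoints(np.array(uv,float).reshape(-1,1,2),np.array(c["intrinsics"]),np.array(c["distortion"]))[:,0]
    d=np.ravel(d)[:,None]
    X=np.hstack([p*d,d]); R,_=cv2.Rodrigues(np.array(c["rvec"],float))
    return (X-np.ravel(c["tvec"]))@R
def proj(c,P):
    return cv2.projectPoints(np.array(P,float).reshape(-1,1,3),np.array(c["rvec"],float),np.array(c["tvec"],float),np.array(c["intrinsics"]),np.array(c["distortion"]))[0][:,0]
def pts(c,m):
    r,k=np.nonzero(m&(c["z_map"]>0)); return w(c,np.stack([k,r],1),c["z_map"][r,k])
def save(c,n): cv2.imwrite("pics/"+n+".png",np.ascontiguousarray(c["frame"][:,:,::-1]))
E
python3 - <<'E'
from h import *
np.set_printoptions(precision=4,suppress=True)
s=manip.state();print(s)
ims=[]
for n in ("scene","side"):
    c=manip.camera(n); ims.append(c)
    for t in ("bracket","probe_end","pointer","pointer_tip","head_center","beaker","green_bottle"):
        for r in manip.masks_of(t,c)[:1]:
            m=r["region"];P=pts(c,m)
            print(n,t,round(r["conf"],2),r["xy"],m.sum(),np.percentile(P,[2,50,98],axis=0).tolist() if len(P) else None)
    np.savez(n+".npz",**{k:v for k,v in c.items()})
    save(c,n)
E
```

```text
{'time': 0.0, 'joint_pos': array([-1.3525,  0.3076,  1.5077, -0.    ,  1.3284, -0.0735]), 'joint_vel': array([-0.0007,  0.0024,  0.    , -0.0004,  0.001 , -0.0011]), 'tau': array([ -0.0009, -45.7555, -25.1916,  -0.0005,   0.0134,  -0.    ]), 'position': array([ 0.1652, -0.55  ,  0.2304]), 'ee_rot': array([-0.001 ,  0.9894,  0.1454, -0.0001]), 'ft_force': array([-0.0884, -0.2171,  0.1328]), 'ft_torque': array([-0.0217,  0.0128, -0.0026]), 'gripper_force': 0.0, 'gripper_width': 0.08553917420608395}
scene probe_end 0.92 [221.4, 217.6] 484 [[0.25402643453556545, -0.36504040772090773, 0.03269167968686207], [0.28915134911929796, -0.3381247474009186, 0.06392909047744763], [0.3357125323648418, -0.29114340566372854, 0.10431911483152312]]
scene head_center 0.92 [220.3, 221.3] 522 [[0.253827701587636, -0.3649910521667302, -0.0006910495841267831], [0.28494643286303495, -0.3401805297452302, 0.061808148644002664], [0.33489430533916936, -0.29134504814437956, 0.10395352464608607]]
scene beaker 0.66 [219.0, 191.8] 654 [[0.3346145181927434, -0.2320157636715333, 0.0006697248239505504], [0.3500575379809
[... 829 characters left out ...]
e head_center 0.91 [235.2, 227.8] 648 [[0.2563440323490695, -0.36311515227648844, 0.0304742868035596], [0.2980006623446781, -0.3363274471188579, 0.07049970482516968], [0.36985475311361216, -0.2892782471109532, 0.11561700192484085]]
side beaker 0.7 [261.3, 188.2] 232 [[0.336750768742477, -0.29887505097088285, 0.001959032800254461], [0.3599898755646389, -0.1872658628094624, 0.052356909282160004], [0.38311043040727416, -0.10630186080560122, 0.12718744196038037]]
side green_bottle 0.79 [212.6, 292.5] 457 [[0.2425773413936879, -0.4423859981824067, 0.005518509902204032], [0.2585059793756005, -0.43550913584603135, 0.0324131428733084], [0.27365257164527657, -0.4151985192264236, 0.03855909785006867]]
```

View pics/scene.png

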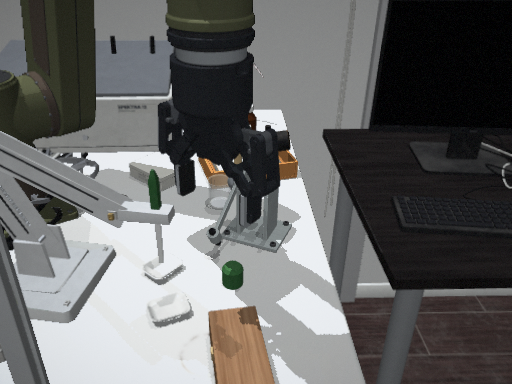

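View pics/side.png

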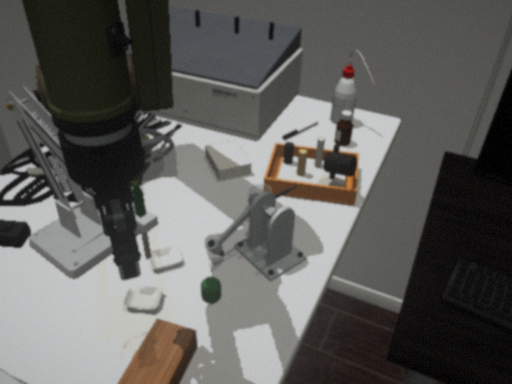

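Both views show the bracket: in the side view it spans about (245–305, 185–275), with the arm going down-left to its boss at (213, 243) and the pointer up-right to about (295, 187). Next I fit the bracket pose to the depth.

```bash
cat > fit.py <<'E'
from h import *
from scipy.optimize import least_squares
def sdf(P):
    out=[]
    for lo,hi in (((-.055,-.045,0),(.055,.045,.008)),((-.03,-.028,0),(-.022,.028,.1)),((.022,-.028,0),(.03,.028,.1))):
        lo=np.array(lo);hi=np.array(hi);q=abs(P-(lo+hi)/2)-(hi-lo)/2
        out.append(np.linalg.norm(np.maximum(q,0),axis=1)+np.minimum(q.max(1),0))
    for a in (-.026,.026):
        q=np.stack([abs(P[:,0]-a)-.004,np.hypot(P[:,1],P[:,2]-.1)-.028],1)
        out.append(np.linalg.norm(np.maximum(q,0),axis=1)+np.minimum(q.max(1),0))
    return np.min(out,0)
def tob(P,p):
    c,s=np.cos(p[2]),np.sin(p[2]); d=P-np.array([p[0],p[1],0]); 
    return np.stack([c*d[:,0]+s*d[:,1],-s*d[:,0]+c*d[:,1],d[:,2]-(p[3] if len(p)>3 else 0)],1)
def tow(B,p):
    c,s=np.cos(p[2]),np.sin(p[2]);B=np.atleast_2d(np.array(B,float))
    return np.stack([p[0]+c*B[:,0]-s*B[:,1],p[1]+s*B[:,0]+c*B[:,1],B[:,2]+(p[3] if len(p)>3 else 0)],1)
def fit(P,p0):
    P=P[P[:,2]>.004]
    return least_squares(lambda p:sdf(tob(P,p)),p0,loss="soft_l1",f_scale=.002)
E
python3 - <<'E'
from fit import *
np.set_printoptions(precision=4,suppress=True)
c=dict(np.load("side.npz"))
m=np.zeros((384,512),bool);m[180:285,235:312]=1
P=pts(c,m); 
P=P[(np.hypot(P[:,0]-.35,P[:,1]+.335)<.08)]
best=None
for y in (-.6,-.8,-1.0):
    r=fit(P,[.35,-.33,y,0.]); print(r.x,r.cost)
    if best is None or r.cost<best.cost:best=r
p=best.x; np.save("p.npy",p)
R,_=cv2.Rodrigues(c["rvec"]);cam=-(R.T@np.ravel(c["tvec"]));print("cam in b",tob(cam[None],p), np.median(abs(sdf(tob(P[P[:,2]>.004],p)))))
im=c["frame"][:,:,::-1].copy();S=5;x0,y0=190,165
im=cv2.resize(im[y0:y0+115,x0:x0+125],None,fx=S,fy=S,interpolation=cv2.INTER_CUBIC)
def dr(B,col):
    q=((proj(c,tow(B,p))-[x0,y0]+.5)*S).astype(int); cv2.polylines(im,[q.reshape(-1,1,2)],False,col,1)
t=np.linspace(0,np.pi,20)
for x in (-.03,-.022,.022,.03):
    dr([[x,-.028,.008]]+[[x,-.028*np.cos(a),.1+.028*np.sin(a)] for a in t]+[[x,.028,.008]],(0,255,0))
dr([[-.055,-.045,.008],[.055,-.045,.008],[.055,.045,.008],[-.055,.045,.008],[-.055,-.045,.008]],(0,0,255))
for a in(-.25,0,.2): dr([[-.032,0,.1],[-.032,.09*np.cos(a),.1+.09*np.sin(a)]],(255,0,255))
dr([[-.039,0,.1],[-.039,-.112*np.cos(.5),.1-.112*np.sin(.5)]],(255,255,0))
cv2.imwrite("pics/ov.png",im)
E
```

```text
[ 0.369  -0.3282 -0.9743  0.0016] 0.01191342059470798
[ 0.369  -0.3282 -0.9743  0.0016] 0.01191342067228681
[ 0.369  -0.3282 -0.9743  0.0016] 0.011913420594531947
cam in b [[ 0.4609 -0.4233  0.6296]] 0.000699462924916119
```

View pics/ov.png

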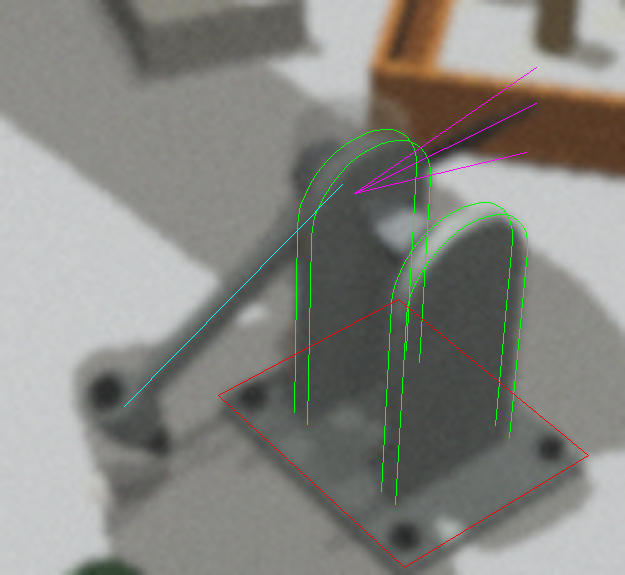

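The projected model matches the base plate and cheeks to about 2–4 px, and the pointer blade runs nearly along the 0 line. I'll move above the bracket to check from near.

move_arm:
  motion:
    - {"jaw":0,"translation":[0.03,-0.015,-0.05],"yaw":0.05}
    - {"jaw":0,"translation":[0.07,-0.04,-0.07],"yaw":0.1}
    - {"jaw":0,"translation":[0.11,-0.065,-0.07],"yaw":0.15}
    - {"jaw":0,"translation":[0.15,-0.09,-0.07],"yaw":0.2}
    - {"jaw":0,"translation":[0.19,-0.115,-0.07],"yaw":0.25}
    - {"jaw":0,"translation":[0.23,-0.14,-0.07],"yaw":0.3}
    - {"jaw":0,"translation":[0.259,-0.154,-0.07],"yaw":0.35}
    - {"jaw":0,"translation":[0.259,-0.154,-0.07],"yaw":0.403}
    - {"jaw":0,"translation":[0.259,-0.154,-0.07],"yaw":0.403}
    - {"jaw":0,"translation":[0.259,-0.154,-0.07],"yaw":0.403}

```text
time: 2.05
position: [0.369, -0.3289, 0.3013]
ee_rot: [0.0, 0.884, -0.467, -0.0]
ft_force: [0.0, -0.5, -0.3]
gripper_width: 0.0853
gripper_force: 0.0
```

Run:
```python
from fit import *
np.set_printoptions(precision=4,suppress=True)
s=manip.state();print(s["time"],s["position"],s["ee_rot"],s["joint_pos"])
p=np.load("p.npy")
L=[]
for n in ("wrist","scene","side"):
    c=manip.camera(n)
    np.savez(n+"2.npz",**c)
    R,_=cv2.Rodrigues(c["rvec"]);print(n,"cam in b",tob(-(R.T@np.ravel(c["tvec"]))[None],p))
    for t in ("probe_end","pointer","pointer_tip","head_center"):
        for r in manip.masks_of(t,c)[:1]: print(t,round(r["conf"],2),r["xy"],r["region"].sum())
    L.append(c["frame"][:,:,::-1])
a=cv2.resize(L[0],(400,300));u,v=proj(c,tow([[0,0,.08]],p))[0]
S=dict(np.load("scene2.npz"));us,vs=proj(S,tow([[0,0,.08]],p))[0]
def crop(im,u,v): 
    u=int(max(60,u));v=int(max(50,v));return cv2.resize(im[v-50:v+50,u-65:u+65],(400,300),interpolation=cv2.INTER_CUBIC)
cv2.imwrite("pics/m2.png",np.vstack([np.hstack([a,crop(L[1],us,vs)]),np.hstack([cv2.resize(L[1],(400,300)),crop(L[2],u,v)])]))
```

```text
2.05 [ 0.369  -0.3289  0.3013] [ 0.      0.8842 -0.4671 -0.    ] [-0.8135  0.1435  1.5505 -0.0001  1.4477  1.7293]
wrist cam in b [[ 0.0799 -0.0011  0.442 ]]
probe_end 0.65 [250.4, 182.4] 1840
pointer 0.64 [197.7, 193.5] 257
pointer_tip 0.67 [192.8, 195.5] 235
head_center 0.81 [249.9, 186.9] 1903
scene cam in b [[ 0.2636 -0.6675  0.5074]]
probe_end 0.74 [227.6, 197.7] 914
pointer 0.4 [230.0, 198.3] 751
pointer_tip 0.52 [230.8, 275.5] 495
head_center 0.81 [228.3, 199.8] 827
side cam in b [[ 0.4609 -0.4233  0.6296]]
probe_end 0.83 [235.4, 227.6] 738
pointer_tip 0.55 [284.4, 189.9] 102
head_center 0.76 [232.9, 229.5] 651
```

View pics/m2.png

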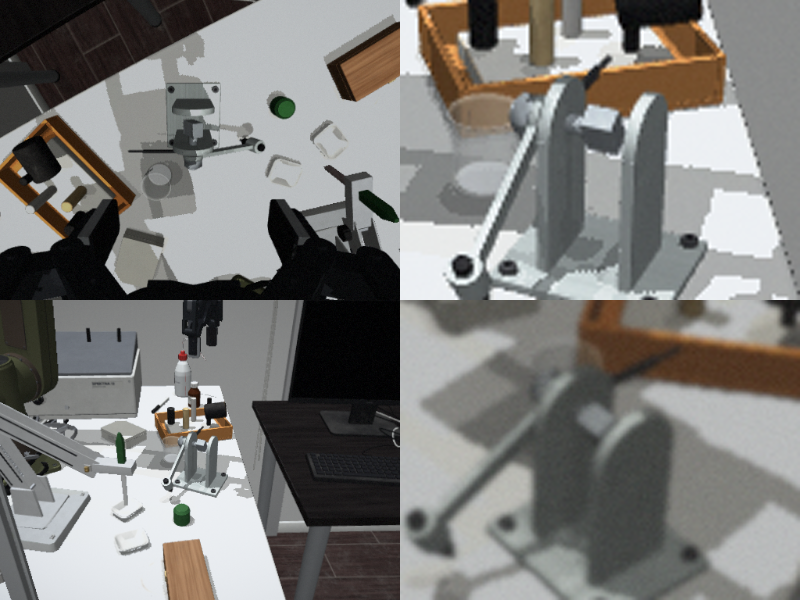

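The scene view (top right) now shows the bracket, head, arm and a pointer rising slightly beyond the front cheek. The wrist view shows the bracket upright at about (245, 170). I'll refit in each view and measure the pointer.

```bash
cat > meas.py <<'E'
from fit import *
def bfit(c,p):
    q=proj(c,tow([[x,y,z] for x in(-.055,.055) for y in(-.045,.045) for z in (0,.13)],p));m=np.zeros((384,512),bool)
    a=q.min(0).astype(int)-5;b=q.max(0).astype(int)+5;m[max(a[1],0):b[1],max(a[0],0):b[0]]=1
    P=pts(c,m)
    B=tob(P,p);P=P[(abs(B[:,0])<.065)&(abs(B[:,1])<.055)&(B[:,2]<.14)&~((B[:,0]<-.034)&(B[:,2]>.02))&~((abs(B[:,0])<.02)&(B[:,2]>.03))]
    r=fit(P,list(p[:3])+[0.]);return r.x,np.median(abs(sdf(tob(P[P[:,2]>.004],r.x)))),len(P)
def plane(c,uv,p,xb):
    o=w(c,uv,np.zeros(len(uv)));d=w(c,uv,np.ones(len(uv)));o=tob(o,p);d=tob(d,p)
    t=(xb-o[:,0])/(d-o)[:,0];return o+t[:,None]*(d-o)
def ang(c,p,lo,hi,xb,thr,sgn):
    # pixels whose ray meets plane x=xb in pointer/arm sector
    k,r=np.meshgrid(np.arange(512),np.arange(384));uv=np.stack([k.ravel(),r.ravel()],1)
    B=plane(c,uv,p,xb);y=B[:,1]*sgn;th=np.arctan2((B[:,2]-.1)*sgn,y)
    g=c["frame"].max(2).ravel()
    s=(y>lo)&(y<hi)&(abs(th)<.45)&(g<thr)
    return uv[s],B[s]
E
python3 - <<'E'
from meas import *
np.set_printoptions(precision=4,suppress=True)
p=np.load("p.npy")
ps={}
for n in ("wrist2","scene2","side2"):
    c=dict(np.load(n+".npz")); x,e,k=bfit(c,p); x,e,k=bfit(c,x); print(n,x,e,k); ps[n]=x
    uv,B=ang(c,x,.04,.092,-.032,75,1)
    if len(B)>5:
        f=np.polyfit(B[:,1],B[:,2],1);print(" pointer",np.arctan(f[0]),"z at0",f[1],len(B),np.median(np.arctan2(B[:,2]-.1,B[:,1])),np.arctan2(B[:,2]-.1,B[:,1]).std(),B[:,1].max())
    # blade depth points
    if n=="wrist2":
        m=np.zeros((384,512),bool); P=pts(c,np.ones((384,512),bool)); b=tob(P,x)
        s=(abs(b[:,0]+.032)<.008)&(b[:,1]>.035)&(b[:,1]<.092)&(b[:,2]>.07);b=b[s];f=np.polyfit(b[:,1],b[:,2],1);print(" depth",np.arctan(f[0]),f[1],len(b),np.median(b[:,0]))
np.savez("ps.npz",**ps)
out=[]
for n in ("scene2","side2"):
    c=dict(np.load(n+".npz"));x=ps[n];S=6
    u,v=proj(c,tow([[-.03,.02,.1]],x))[0].astype(int);x0,y0=u-33,v-40
    im=cv2.resize(c["frame"][y0:y0+90,x0:x0+66,::-1].copy(),None,fx=S,fy=S,interpolation=cv2.INTER_CUBIC)
    def dr(B,col):
        q=((proj(c,tow(B,x))-[x0,y0]+.5)*S).astype(int);cv2.polylines(im,[q.reshape(-1,1,2)],False,col,1)
    t=np.linspace(0,np.pi,20)
    for xx in (-.03,-.022,.022,.03): dr([[xx,-.028,.008]]+[[xx,-.028*np.cos(a),.1+.028*np.sin(a)] for a in t]+[[xx,.028,.008]],(0,255,0))
    for a in(-.2,-.1,0,.1,.2): dr([[-.032,.03*np.cos(a),.1+.03*np.sin(a)],[-.032,.09*np.cos(a),.1+.09*np.sin(a)]],(255,0,255))
    out.append(im)
cv2.imwrite("pics/ov2.png",np.hstack(out))
E
```

```text
wrist2 [ 0.3701 -0.3297 -0.9818 -0.0002] 0.000553283054045315 7330
 pointer 0.026471798097813897 z at0 0.09913596800564771 184 0.013742289189119225 0.08296975954284486 0.08799385742083438
 depth -0.014576636113445077 0.10302124253655964 209 -0.031053875308133395
scene2 [ 0.3688 -0.3293 -0.9731 -0.0011] 0.0004611011910067124 3500
 pointer -0.05491830664753598 z at0 0.10378327045922456 33 0.007264240440667339 0.04986217537769406 0.08633883196599923
side2 [ 0.3697 -0.3279 -0.977   0.0016] 0.0005767828151793594 4099
 pointer 0.278940659503486 z at0 0.08431021872745557 114 0.008218727993982187 0.12866946221679085 0.09069814182227742
```

View pics/ov2.png

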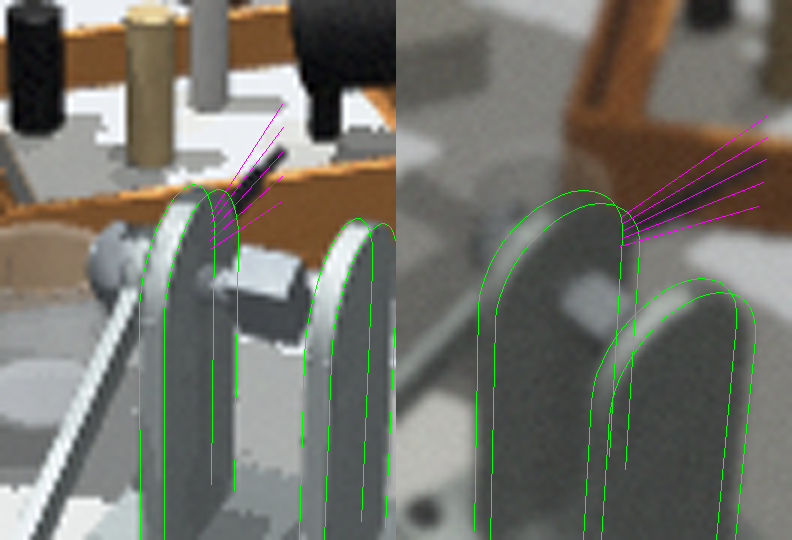

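The pointer sits at about 0 (within roughly ±0.03) in all three views, and the tool is already aligned with the slot. A flush vertical grip should therefore bring the arm to its index, so I'm descending and closing.

move_arm:
  motion:
    - {"jaw":0,"translation":[0,0,0.05],"yaw":0}
    - {"jaw":0,"translation":[0,0,0.1],"yaw":0}
    - {"jaw":0,"translation":[0,0,0.14],"yaw":0}
    - {"jaw":0,"translation":[0,0,0.17],"yaw":0}
    - {"jaw":0,"translation":[0,0,0.2],"yaw":0}
    - {"jaw":0,"translation":[0,0,0.22],"yaw":0}
    - {"jaw":0,"translation":[0,0,0.22],"yaw":0}
    - {"jaw":0,"translation":[0,0,0.22],"yaw":0}

```text
time: 3.8
position: [0.3697, -0.3292, 0.0819]
ee_rot: [0.0, 0.884, -0.468, 0.001]
ft_force: [-0.2, 0.7, -0.2]
gripper_width: 0.085
gripper_force: 0.0
```

move_arm:
  motion:
    - {"jaw":100,"translation":[0,0,0],"yaw":0}
    - {"jaw":150,"translation":[0,0,0],"yaw":0}
    - {"jaw":150,"translation":[0,0,0],"yaw":0}
    - {"jaw":180,"translation":[0,0,0],"yaw":0}
    - {"jaw":200,"translation":[0,0,0],"yaw":0}
    - {"jaw":220,"translation":[0,0,0],"yaw":0}
    - {"jaw":240,"translation":[0,0,0],"yaw":0}
    - {"jaw":255,"translation":[0,0,0],"yaw":0}
    - {"jaw":255,"translation":[0,0,0],"yaw":0}
    - {"jaw":255,"translation":[0,0,0],"yaw":0}
  force: 40

```text
time: 5.05
position: [0.3695, -0.3287, 0.0819]
ee_rot: [-0.0, 0.884, -0.468, 0.0]
ft_force: [0.7, 1.3, 5.2]
gripper_width: 0.0243
gripper_force: 38.9
```

Run:
```python
from meas import *
np.set_printoptions(precision=4,suppress=True)
ps=np.load("ps.npz");L=[]
print(manip.state())
for n in ("wrist","scene","side"):
    c=manip.camera(n);np.savez(n+"3.npz",**c)
    if n=="wrist": L.append(cv2.resize(c["frame"][:,:,::-1],(400,300)));continue
    x=ps[n+"2"];u,v=proj(c,tow([[-.03,0,.09]],x))[0].astype(int);x0,y0=u-65,v-50;S=6
    im=cv2.resize(c["frame"][y0:y0+100,x0:x0+130,::-1],None,fx=S,fy=S,interpolation=cv2.INTER_CUBIC)
    for a in (-.1,0,.1):
        B=[[-.036,-.112*np.cos(a),.1-.112*np.sin(a)],[-.036,0,.1]];B2=[[-.032,.03*np.cos(a),.1+.03*np.sin(a)],[-.032,.09*np.cos(a),.1+.09*np.sin(a)]]
        for b in (B,B2):
            q=((proj(c,tow(b,x))-[x0,y0]+.5)*S).astype(int);cv2.polylines(im,[q.reshape(-1,1,2)],False,(255,0,255),1)
    L.append(cv2.resize(im,(400,300) if n=="side" else (780,600),interpolation=cv2.INTER_AREA))
cv2.imwrite("pics/m3.png",L[1]);cv2.imwrite("pics/m3b.png",np.hstack([L[0],L[2]]))
```

```text
{'time': 5.05, 'joint_pos': array([-0.8128,  0.3663,  1.8683,  0.0006,  0.9062,  1.7321]), 'joint_vel': array([-0.0001, -0.0006, -0.0009, -0.0001,  0.0009, -0.0017]), 'tau': array([ -0.6665, -39.2166, -16.7537,  -0.4171,  -0.3602,   0.003 ]), 'position': array([ 0.3695, -0.3287,  0.0819]), 'ee_rot': array([-0.0001,  0.8836, -0.4682,  0.0004]), 'ft_force': array([0.724 , 1.3228, 5.1545]), 'ft_torque': array([ 0.2857, -0.1512,  0.0013]), 'gripper_force': 38.897209614515305, 'gripper_width': 0.024251125690491638}
```

View pics/m3.png

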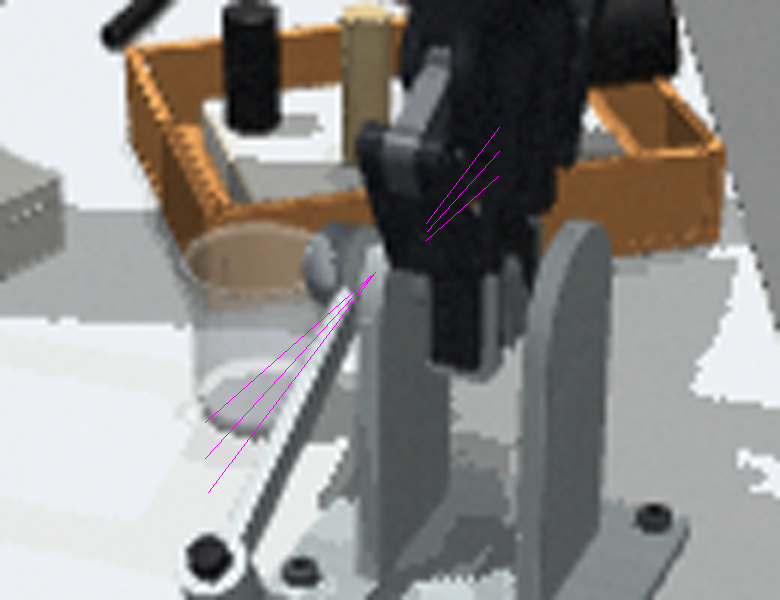

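View pics/m3b.png

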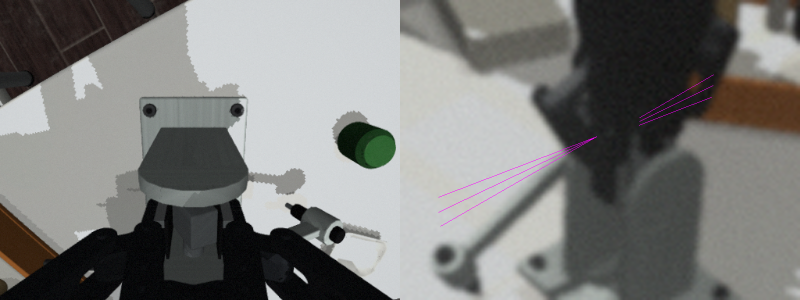

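The grip stalled at 24.3 mm opening, and the arm is still well below the 0 line. That means the head is wedged by friction on two opposite corners at about 0.33 rad. Sliding the fingers vertically with a light grip will cancel the friction couple and let the head square up.

move_arm:
  motion:
    - {"jaw":255,"translation":[0,0,0],"yaw":0}
    - {"jaw":255,"translation":[0,0,0.002],"yaw":0}
    - {"jaw":255,"translation":[0,0,0.004],"yaw":0}
    - {"jaw":255,"translation":[0,0,0.006],"yaw":0}
    - {"jaw":255,"translation":[0,0,0.008],"yaw":0}
    - {"jaw":255,"translation":[0,0,0.008],"yaw":0}
  force: 20

```text
time: 5.95
position: [0.3697, -0.3287, 0.077]
ee_rot: [0.0, 0.884, -0.468, 0.001]
ft_force: [-3.9, 7.6, 34.4]
gripper_width: 0.0155
gripper_force: 28.7
```

The opening is now 15.5 mm, so the flats are square in the pads. I'll relieve the vertical push, firm the grip and check.

move_arm:
  motion:
    - {"jaw":255,"translation":[0,0,-0.001],"yaw":0}
    - {"jaw":255,"translation":[0,0,-0.002],"yaw":0}
    - {"jaw":255,"translation":[0,0,-0.003],"yaw":0}
    - {"jaw":255,"translation":[0,0,-0.003],"yaw":0}
    - {"jaw":255,"translation":[0,0,-0.003],"yaw":0}
  force: 45

```text
time: 6.58
position: [0.3697, -0.3286, 0.0771]
ee_rot: [-0.0, 0.884, -0.468, 0.001]
ft_force: [-0.2, 3.5, 11.3]
gripper_width: 0.016
gripper_force: 44.8
```

Run:
```python
from meas import *
np.set_printoptions(precision=4,suppress=True)
ps=np.load("ps.npz");L=[];s=manip.state();print(s["time"],s["position"],s["ft_force"],s["gripper_width"])
for n in ("scene","side"):
    c=manip.camera(n)
    for t in ("beaker","green_bottle"):
        for r in manip.masks_of(t,c)[:1]: print(n,t,r["xy"])
    x=ps[n+"2"]
    P=pts(c,np.ones((384,512),bool));b=tob(P,x)
    k=(b[:,0]<-.031)&(b[:,0]>-.046)&(b[:,1]<-.035)&(b[:,1]>-.092)&(b[:,2]>.05)&(b[:,2]<.135);b=b[k]
    f=np.polyfit(b[:,1],b[:,2],1);print(n,"arm angle(bolt)",np.arctan(f[0]),f[1],len(b))
    u,v=proj(c,tow([[-.03,0,.1]],x))[0].astype(int);x0,y0=u-45,v-50;S=6
    im=cv2.resize(c["frame"][y0:y0+90,x0:x0+65,::-1],None,fx=S,fy=S,interpolation=cv2.INTER_CUBIC)
    for a in (-.1,0,.1):
        for q in ([[-.036,-.112*np.cos(a),.1-.112*np.sin(a)],[-.036,-.02,.1-.02*a]],[[-.032,.03,.1+.03*a],[-.032,.09*np.cos(a),.1+.09*np.sin(a)]]):
            q=((proj(c,tow(q,x))-[x0,y0]+.5)*S).astype(int);cv2.polylines(im,[q.reshape(-1,1,2)],False,(255,0,255),1)
    L.append(im)
cv2.imwrite("pics/m4.png",np.hstack(L))
```

```text
6.575 [ 0.3697 -0.3286  0.0771] [-0.1744  3.4615 11.3171] 0.016048719874685268
scene beaker [219.1, 191.1]
scene green_bottle [232.1, 274.2]
scene arm angle(bolt) -0.0007518321142315461 0.10252754325161258 152
side green_bottle [215.4, 291.2]
side arm angle(bolt) 0.007023723102407818 0.10225865723568522 225
```

View pics/m4.png

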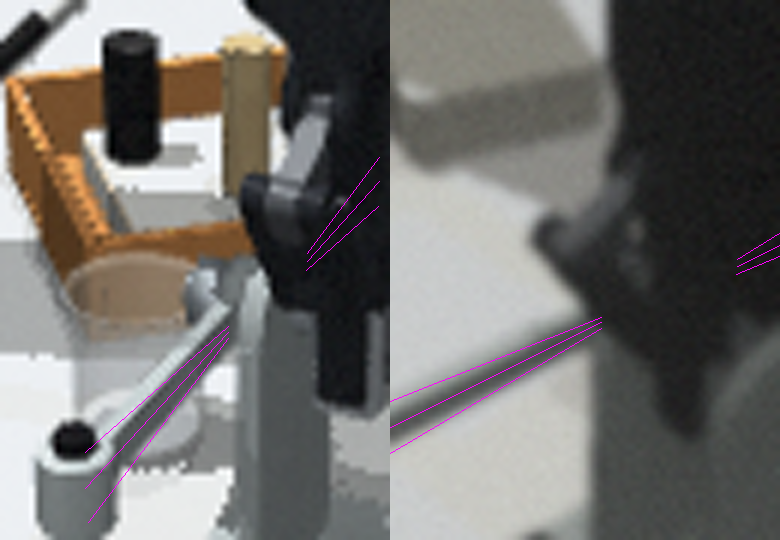

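The arm now reads 0.00–0.01 rad. One last check on the pointer, using the saved depth views.

Run:
```python
from meas import *
ps=np.load("ps.npz")
for n in ("wrist2","scene2","side2"):
    c=dict(np.load(n+".npz"));x=ps[n];b=tob(pts(c,np.ones((384,512),bool)),x)
    b=b[(abs(b[:,0]+.032)<.006)&(b[:,1]>.035)&(b[:,1]<.094)&(abs(b[:,2]-.1)<.03)]
    for lo,hi in((.035,.055),(.055,.075),(.075,.094)):
        k=b[(b[:,1]>lo)&(b[:,1]<hi)]
        if len(k): print(n,lo,len(k),np.percentile(k[:,2],[5,50,95]).round(4),k[:,1].mean().round(4))
```

```text
wrist2 0.035 91 [0.0975 0.1034 0.105 ] 0.0449
wrist2 0.055 80 [0.0975 0.1028 0.1051] 0.0637
wrist2 0.075 38 [0.1008 0.1015 0.1027] 0.0816
scene2 0.035 11 [0.0974 0.1036 0.1048] 0.0496
scene2 0.055 18 [0.0964 0.1014 0.1042] 0.0643
scene2 0.075 7 [0.0994 0.1008 0.1027] 0.0828
side2 0.035 37 [0.0969 0.1019 0.105 ] 0.0456
side2 0.055 28 [0.0969 0.1019 0.1049] 0.0638
side2 0.075 14 [0.099  0.1013 0.1034] 0.0817
```

```bash
python3 -c "
from cell import manip
print(manip.hand_in())"
```

```text
the job is handed in; nothing more can be done
None
```

I handed the job in at about 6.7 s with the bolt head gripped at about 45 N and the arm within 0.01 rad of level; the pointer is also level to about ±0.015 rad, so they should line up well inside 0.07 rad. The last views showed the bottle in place and, in the scene view only, the beaker; I didn't re-measure the pointer after gripping because the gripper hid it, and the hand-in gave no verdict.

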